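# Open the keep-warm plate's service cover and reset its overheat cut-out

### The job

The unplugged keep-warm plate has tripped its overheat cut-out. Undo both quarter-turn captive thumbscrews on its service cover (anticlockwise until they stop), lift the cover off by its handle and set it down gently, right way up and flat on the free worktop, then press the reset button inside until it clicks and stays in. Do not force the cover while a screw is still fastened, and leave the cup, tongs and sauce bowl where they are.

Things in the scene. Friction and masses are not known exactly. Their poses are not given: they have to be found in the camera images.
- warmer: Low stainless steel keep-warm plate, fixed, 170 deep (x) x 290 wide (y) x 58 mm to its deck. Origin: centre of its underside on the worktop; x points from its front (dial, lamp, switch) to its back, y to the warming disc's end (disc dia. 112, 8 mm high, at y = +83 mm), z up. The worktop behind its -y half is free for about 150 mm.
- well_rim (a point): Centre of the service well's mouth in the warmer (warmer x = 0, y = -60, z = 73 mm), under the cover; axes as the warmer's. Upstand 94 (x) x 134 mm (y) outside, 15 mm above the deck; ledges at its y ends leave an opening of 86 (x) x 66 mm (y).
- cover: Loose steel cover of the well, a shallow lid 105 (x) x 145 (y) x 16 mm, 0.28 to 0.46 kg: 3 mm top, 13 mm skirt round the upstand with 2.5 mm play. Origin: centre of the skirt's lower edge: at height 0 when flat on the worktop, 60 mm on the warmer. Axes as the warmer's at the start. Carries both captive screws (feet end above the skirt's edge); lifts straight up once both are undone.
- cover_handle (a point): Middle of the grip bar of the cover's bow handle, over the cover's centre, 46 mm above its origin, 30 mm above its top face. Round bar, dia. 10 mm, along the cover's y, 54 mm between its posts; 25 mm free below it. Axes as the cover's.
- screw_1_grip (a point): Wing of the thumbscrew at cover x = -24, y = +50 mm (front, by the disc): black upright bar 32 mm long (this point's x), 10 thick (y), from 7 to 28 mm above the cover's top face, on a knurled round collar (dia. 23 mm). The point is on the turning axis (z, up), 18 mm above that face while fastened.
- screw_2_grip (a point): The same for the thumbscrew at cover x = +24, y = -50 mm (back, far from the warming disc).
- screw_1 (a joint): Angle of screw_1, rad: 0 fastened (wing along the handle), growing anticlockwise seen from above, stop at 1.50 (wing across the handle). Starts at 0 to 0.3. Its cross foot clears its slot from about 1.2 on; let go, the screw then springs up about 5 mm and stays in the cover. Turning takes about 0.1 N m.
- screw_2 (a joint): The same for screw_2.
- reset_button_top (a point): Centre of the top of the reset button, a plain white round cap of dia. 17 mm on the black and grey cut-out in the well, hidden by the cover at first; within 18 mm of the well's middle along the warmer's x. Tripped, the top is 7.5 mm below the well's rim (65.5 mm above the worktop). Press straight down.
- reset_button (a joint): Travel of the button, m: 0 tripped (out), 0.006 in. It resists with about 4 N, gives way past half travel and then holds the button in.
- steel_cup: Bystander: plain steel cup, dia. 71 x 74 mm, upright on the worktop to the right. Origin: centre of its underside.
- tongs: Bystander: steel tongs, 201 (x) x 36 x 19 mm, lying on the worktop at the far right. Origin: centre of the underside.
- sauce_bowl: Bystander: black sauce bowl, dia. 76 x 30 mm, on the worktop behind the keep-warm plate. Origin: centre of its underside.

How it is judged:
On the way, in this order (a step that is already met when the one before it is completed fails the run):
1. both thumbscrews undone, the cover still in place (value of joint each of screw_1, screw_2 above 1.25 rad and distance between cover and warmer below 0.095 m), for 0.1 s.
2. the cover stands flat on the worktop, let go (height (world z) of cover below 0.006 m and angle between cover's own z axis and vertical below 0.1 rad and linear speed of cover below 0.02 m/s and contact force between cover and the fingers below 0.1 N), for 0.2 s.
3. the reset button is in (value of joint reset_button above 0.0045 m), for 0.2 s.
At the end, for the whole second after the job is handed in: The cover, off the warmer, stands right way up and flat on the worktop (origin within 6 mm of the worktop's height, tilt under 0.1 rad), let go and at rest; both screws still undone (over 1.1 rad); the reset button stays in (over 4.5 of 6 mm) (all of step 2 and value of joint reset_button above 0.0045 m and value of joint each of screw_1, screw_2 above 1.1 rad); the robot touches nothing.
It fails at once if the cover pulled up 5 mm or more while a screw is still fastened (under 1.0 rad) (z of cover in the frame of warmer above 0.065 m and value of joint any of screw_1, screw_2 below 1 rad).
It fails at once if the cover dropped (faster than 0.6 m/s within 45 mm of the worktop) (height (world z) of cover below 0.045 m and linear speed of cover above 0.6 m/s).
It fails at once if cup, tongs or sauce bowl moved by more than 30 mm (distance of any of steel_cup, tongs, sauce_bowl from where it was at the start of the episode above 0.03 m).
It also fails if it takes over 64 s, if anything falls off the work surface, if the arm or the gripper's body presses on something with over 40 N, if the wrist force passes 120 N, or if a joint passes its speed limit or range.

### The arm

A 6-joint arm with a two-finger parallel gripper is mounted at the origin on a cart in front of the work surface, level with it; the furniture and walls round the work are solid. World frame = base frame: x ahead of the robot, y to its left, z up, the work surface at z = 0. Lengths are in m, angles in rad, forces in N, time in s.
With the tool pointing down it reaches from about 0.425 to 0.925 m from the base axis. Payload 12.5 kg.
Tool frame: the origin (TCP) lies midway between the tips of the shut fingers; the grasp point (between the pads) lies 19 mm behind it; z points along the fingers, y is the direction in which the jaws open and shut (so a half turn about z gives the same grasp; the last joint's range is limited). The gripper opens to 85 mm and grips with 20 to 120 N. Pads are 22 mm wide; open, the fingers measure 114 mm over their backs; the gripper's body (76 mm by 85 mm) begins 54 mm behind the grasp point. The pads swing forward as they close: fully open they stand 13 mm farther back than shut.
Start: joints at [-1.27, 0.491, 1.559, -0, 1.092, -0.106], TCP at [0.247, -0.574, 0.231] pointing down, gripper open.
Joint ranges: [-3.1, 3.1], [-0.84, 2.19], [0.05, 2.79], [-1.13, 4.28], [0.06, 2.93], [-2.69, 2.69]. Speed limits (rad/s): [2.22, 2.22, 2.79, 3.14, 3.14, 3.14].

### API

Orientations are given as a rotation vector (axis times angle).
In Python, from workcell import arm, sensors, eyes, ticket gives the robot as it stands. Calls block until the motion is done:
- arm.reach(position, orientation): joint-space move of the TCP to a pose.
- arm.move_straight(position, rotation=None, v=0.15): straight line of the TCP; rotation=None keeps the orientation; v is the mean speed in m/s.
- arm.move_j(angles): joint-space move.
- arm.command_gripper(opening, strength=None): opening from 0.0 (shut) to 1.0 (fully open); strength is the grip in N (None keeps the last); returns when the fingers have stopped.
- arm.hold(seconds).
- arm.inverse_kinematics(position, orientation): joint angles nearest the present ones, or None.
- sensors.state(): the state.
- eyes.snapshot(name): name is "side" or "top"; returns the picture (420x560x3 uint8, red, green, blue); there is no depth.
- eyes.camera_info(name): a dict with "intrinsics" (3x3 intrinsics, pixels), "rvec" (rotation vector, rad) and "tvec" (3), from world to camera coordinates, as OpenCV has them. Camera axes: x right, y down, z forward; pixel columns grow to the right and rows downward; lengths in m; the calibration is good to about 2 mm. A picture is of the moment at which its call begins. camera_info takes no time and is no camera call.
A pose or a line that the arm cannot do raises arm.IKError and nothing moves.
- ticket.sign_off(): hands the job in, once; it reports no verdict.
The state is a dict: "time_s": time; "joint_positions": joint angles; "qd": joint speeds; "effort": joint torques, N m; "tool_pos": TCP position; "tcp_rot": TCP orientation; "force": force on the tool from outside, world axes, zero at the start; "ft_torque": the same for the moment, N m; "finger_gap": opening from 0.0 (shut) to 1.0 (fully open).
Only numpy, scipy, OpenCV 4.12 (cv2) and the standard library are available. Lean on these libraries where they do the work, as an engineer would, in place of code of your own. Each camera call takes 0.05 s, during which the arm holds its last target.

## Working session

There is one attempt and no reset: what is moved stays moved. The work goes in short steps, each a Python script; the robot and the scene stay as the last script left them, time stands still between calls to the robot, and variables do not carry over. Pictures are saved under pics/ and viewed, and the job is handed in when it is done.

```bash
mkdir -p pics; ls; python3 - <<'E'
from workcell import arm,sensors,eyes
import cv2
for n in("top","side"):
    im=eyes.snapshot(n); cv2.imwrite(f"pics/{n}0.png",im[:,:,::-1])
    print(n,eyes.camera_info(n))
print(sensors.state())
E
```

```text
pics
top {'intrinsics': array([[397.89669124,   0.        , 286.37560745],
       [  0.        , 397.89669124, 206.39236468],
       [  0.        ,   0.        ,   1.        ]]), 'rvec': array([ 2.21399268, -2.15598636,  0.08073404]), 'tvec': array([-0.39353931,  0.5029146 ,  0.92403524])}
side {'intrinsics': array([[382.90161434,   0.        , 285.84410486],
       [  0.        , 382.90161434, 215.161663  ],
       [  0.        ,   0.        ,   1.        ]]), 'rvec': array([ 1.95331245, -0.53097458,  0.37281851]), 'tvec': array([-0.62306531,  0.048789  ,  0.92961975])}
{'time_s': 0.1, 'joint_positions': array([-1.26955853e+00,  4.91542544e-01,  1.55940101e+00,  1.45083008e-06,
        1.09170953e+00, -1.05600180e-01]), 'qd': array([ 0.00032315, -0.00162258, -0.00254938,  0.00031132,  0.00025293,
       -0.00035032]), 'effort': array([ 6.32360516e-04, -6.19450164e+01, -2.62027359e+01, -1.31589700e-04,
        2.90230622e-03,  1.61692611e-05]), 'tool_pos': array([ 0.24727695, -0.57377925,  0.23075499]), 'tcp_rot': array([-3.07578453e+00, -6.34447145e-01,  1.60613193e-04]), 'force': array([-0.21040686,  0.24210969,  0.09865374]), 'ft_torque': array([-0.03629096, -0.03022463,  0.00076848]), 'finger_gap': 1.0007938477613403}
```

View pics/top0.png

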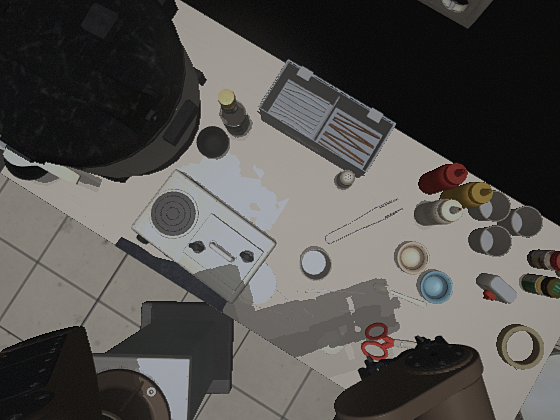

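View pics/side0.png

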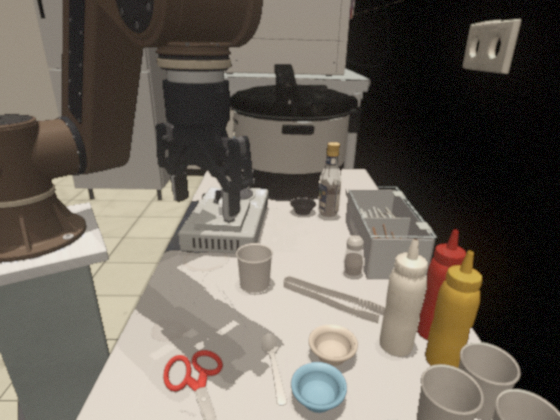

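```bash
python3 - <<'E'
import cv2
im=cv2.imread("pics/top0.png")
c=im[110:330,150:400]; cv2.imwrite("pics/top0z.png",cv2.resize(c,None,fx=2.7,fy=2.7,interpolation=cv2.INTER_CUBIC))
E
```

```text
(no output)
```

View pics/top0z.png

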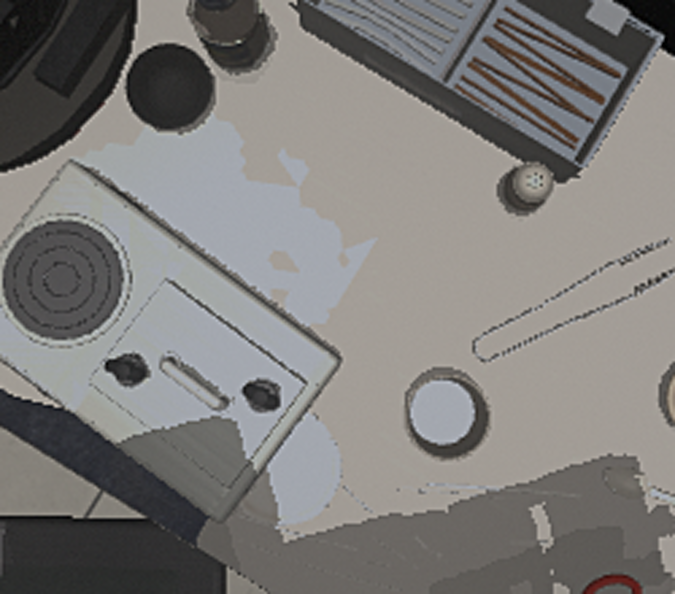

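The cover and its handle are at about zoom (196,382), screw_1 at (127,369) and screw_2 at (262,395). The disc is at (63,279). Next I'll measure them with masks and rays.

```bash
cat > h.py <<'E'
import numpy as np,cv2
from workcell import arm,sensors,eyes,ticket
from scipy.spatial.transform import Rotation as R
def cam(n):
    c=eyes.camera_info(n); return c["intrinsics"],cv2.Rodrigues(c["rvec"])[0],np.array(c["tvec"])
def ray(n,p,z):
    K,Rm,t=cam(n); d=Rm.T@np.linalg.inv(K)@np.array([p[0],p[1],1.]); o=-Rm.T@t
    return o+d*(z-o[2])/d[2]
def proj(n,P):
    K,Rm,t=cam(n); return cv2.projectPoints(np.atleast_2d(np.float64(P)),Rm,t,K,None)[0][:,0]
def save(n,f,box=None,s=1):
    im=eyes.snapshot(n)[:,:,::-1].copy(); cv2.imwrite(f"pics/{f}_raw.png",im)
    if box: im=im[box[1]:box[3],box[0]:box[2]]
    cv2.imwrite(f"pics/{f}.png",cv2.resize(im,None,fx=s,fy=s,interpolation=cv2.INTER_CUBIC)); return im
E
python3 - <<'E'
from h import *
im=cv2.imread("pics/top0.png"); g=cv2.cvtColor(im,cv2.COLOR_BGR2GRAY)
def blob(x0,y0,x1,y1,th):
    m=(g[y0:y1,x0:x1]<th).astype(np.uint8); n,l,s,c=cv2.connectedComponentsWithStats(m)
    i=1+np.argmax(s[1:,4]); 
    ys,xs=np.where(l==i); pts=np.c_[xs,ys].astype(np.float32)
    return c[i]+[x0,y0],s[i],cv2.minAreaRect(pts)
W=[]
for b,th in (((185,235,212,262),70),((235,243,262,270),70),((145,185,202,240),115)):
    for t in (th-20,th): 
        c,s,r=blob(*b,t); print(c,s,r)
    W.append(c)
s1=ray("top",W[0],.094-.003); s2=ray("top",W[1],.091); d=ray("top",W[2],.066)
print("s1",s1,"s2",s2,"disc",d)
for p,z in(((176.7,170),.058),((275.9,243.3),.058),((230.7,302.6),.058),((222.6,251.5),.106)): print(ray("top",p,z))
print("cover centre",(s1+s2)/2, np.linalg.norm(s1-s2), "expect",np.hypot(48,100))
v=(s1-s2)[:2]; th=np.arctan2(v[1],v[0])-np.arctan2(100,-48); print("yaw from screws",th)
c=ray("top",(222.6,251.5),.106); v=(d-c)[:2]; print("yaw disc",np.arctan2(v[1],v[0])-np.pi/2,np.linalg.norm(v))
print("TCP px",proj("side",sensors.state()["tool_pos"]))
E
```

```text
[196.3968254  246.55555556] [ 4  8 15  9 63] ((10.949999809265137, 11.649999618530273), (14.862703323364258, 6.324555397033691), 18.43494987487793)
[196.6637931  246.30172414] [  4   6  16  12 116] ((11.750000953674316, 10.75), (13.435027122497559, 11.31370735168457), 45.0)
[245.95454545 255.81818182] [ 5  9 13  9 44] ((11.300000190734863, 12.900001525878906), (13.86362075805664, 5.81377649307251), 26.56505012512207)
[246.34408602 256.29032258] [ 5  8 14 11 93] ((11.35294246673584, 13.411764144897461), (11.156637191772461, 11.64171028137207), 75.96376037597656)
[172.84438608 213.24753775] [   6    7   45   44 1523] ((28.25, 28.250003814697266), (43.13351821899414, 43.84062576293945), 45.0)
[172.80076874 213.19090327] [   6    6   45   45 1561] ((28.0, 28.0), (44.0, 44.0), 90.0)
s1 [ 0.41594569 -0.18770234  0.091     ] s2 [ 0.39725848 -0.29617694  0.091     ] disc [ 0.48765428 -0.12546648  0.066     ]
[ 0.58696351 -0.12743404  0.058     ]
[ 0.42628848 -0.35862871  0.058     ]
[ 0.29195906 -0.26159457  0.058     ]
[ 0.40688717 -0.24670993  0.106     ]
cover centre [ 0.40660208 -0.24193964  0.091     ] 0.11007247615869717 expect 110.92339699089638
yaw from screws -0.6181181491760435
yaw disc -0.5876492966071001 0.14568219036671096
TCP px [[204.62023556 217.28041584]]
```

```bash
cat >> h.py <<'E'
YAW=-0.61; C=np.array([.4062,-.2423])
def X(y=YAW): return np.array([np.cos(y),np.sin(y)])
def Yv(y=YAW): return np.array([-np.sin(y),np.cos(y)])
def wpt(x,y): return C+X()*x+Yv()*y   # cover-frame (start) to world xy
def rot(a):  # jaw direction a, pointing down
    y=np.array([np.cos(a),np.sin(a),0]); z=np.array([0,0,-1.]); return R.from_matrix(np.c_[np.cross(y,z),y,z]).as_rotvec()
E
python3 - <<'E'
from h import *
print("cur jaw",R.from_rotvec(sensors.state()["tcp_rot"]).as_matrix()[:,1])
im=cv2.imread("pics/top0.png")
box=(180,220,270,300); s=8
z=cv2.resize(im[220:300,180:270],None,fx=s,fy=s,interpolation=cv2.INTER_CUBIC)
def dr(a,b,col):
    p=proj("top",[a,b]); p=(p-[180,220]+.5)*s; cv2.line(z,tuple(int(v) for v in p[0]),tuple(int(v) for v in p[1]),col,1)
def P(x,y,zz): return [*wpt(x,y),zz]
dr(P(0,-27,.106),P(0,27,.106),(0,0,255))
for a,b in(((-52.5,-72.5),(52.5,-72.5)),((52.5,-72.5),(52.5,72.5)),((52.5,72.5),(-52.5,72.5)),((-52.5,72.5),(-52.5,-72.5))):
    dr(P(a[0]/1e3,a[1]/1e3,.076),P(b[0]/1e3,b[1]/1e3,.076),(0,200,0))
dr(P(0,-.027,.106),P(0,.027,.106),(0,0,255))
for sx,sy,col in((-.024,.05,0),(.024,-.05,0)):
  for th,c in((0,(255,0,0)),(.3,(0,255,255))):
    d=.016*np.array([-np.sin(th),np.cos(th)]); dr(P(sx-d[0],sy-d[1],.104),P(sx+d[0],sy+d[1],.104),c)
cv2.imwrite("pics/ov.png",z)
for k,(x,y) in dict(s1=(-.024,.05),s2=(.024,-.05),h=(0,0),pl=(.16,0)).items():
    for a in(-.61,-.3,.3,.9):
        for o in (0,np.pi,-np.pi):
            q=arm.inverse_kinematics([*wpt(x,y),.085],rot(a+o)); 
            print(k,a,o>0,None if q is None else np.round(q,2)); 
            if o==np.pi:break
print(proj("top",[P(.16,0,.016)]))
E
```

```text
cur jaw [ 0.3957066  -0.91837638 -0.00105439]
s1 -0.61 False [-0.57  0.49  2.11 -0.    0.54  0.04]
s1 -0.61 True None
s1 -0.3 False [-0.57  0.49  2.11  0.    0.54 -0.27]
s1 -0.3 True None
s1 0.3 False [-0.57  0.49  2.11 -0.    0.54 -0.87]
s1 0.3 True [-0.57  0.49  2.11 -0.    0.54  2.27]
s1 0.9 False [-0.57  0.49  2.11 -0.    0.54 -1.47]
s1 0.9 True [-0.57  0.49  2.11 -0.    0.54  1.67]
s2 -0.61 False [-0.78  0.53  2.01 -0.    0.6  -0.17]
s2 -0.61 True None
s2 -0.3 False [-0.78  0.53  2.01 -0.    0.6  -0.48]
s2 -0.3 True [-0.78  0.53  2.01  0.    0.6   2.67]
s2 0.3 False [-0.78  0.53  2.01 -0.    0.6  -1.08]
s2 0.3 True [-0.78  0.53  2.01 -0.    0.6   2.07]
s2 0.9 False [-0.78  0.53  2.01 -0.    0.6  -1.68]
s2 0.9 True [-0.78  0.53  2.01 -0.    0.6   1.47]
h -0.61 False [-0.68  0.51  2.07 -0.    0.57 -0.07]
h -0.61 True None
h -0.3 False [-0.68  0.51  2.07 -0.    0.57 -0.38]
h -0.3 True None
h 0.3 False [-0.68  0.51  2.07 -0.    0.57 -0.98]
h 0.3 True [-0.68  0.51  2.07 -0.    0.57  2.16]
h 0.9 False [-0.68  0.51  2.07 -0.    0.57 -1.58]
h 0.9 True [-0.68  0.51  2.07 -0.    0.57  1.56]
pl -0.61 False [-0.66  0.67  1.67 -0.    0.8  -0.05]
pl -0.61 True None
pl -0.3 False [-0.66  0.67  1.67  0.    0.8  -0.36]
pl -0.3 True None
pl 0.3 False [-0.66  0.67  1.67 -0.    0.8  -0.96]
pl 0.3 True [-0.66  0.67  1.67 -0.    0.8   2.18]
pl 0.9 False [-0.66  0.67  1.67 -0.    0.8  -1.56]
pl 0.9 True [-0.66  0.67  1.67 -0.    0.8   1.58]
[[267.28425979 195.83988079]]
```

View pics/ov.png

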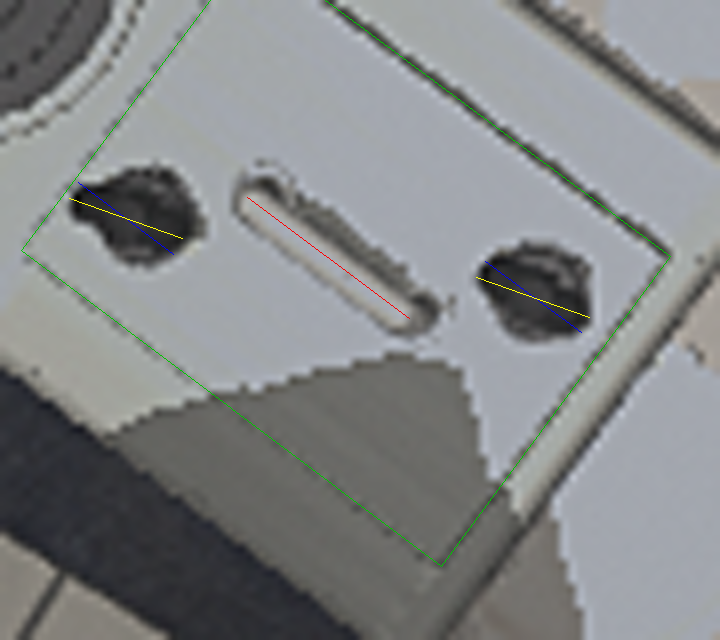

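```bash
python3 - <<'E'
import cv2,numpy as np
im=cv2.imread("pics/top0.png")
o=[]
for x0,y0 in((186,236),(236,246)):
    c=im[y0:y0+24,x0:x0+24].astype(float); c=np.clip((c-10)*2.6,0,255).astype(np.uint8)
    o.append(cv2.resize(c,None,fx=16,fy=16,interpolation=cv2.INTER_NEAREST))
cv2.imwrite("pics/w.png",np.hstack(o))
E
```

```text
(no output)
```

View pics/w.png

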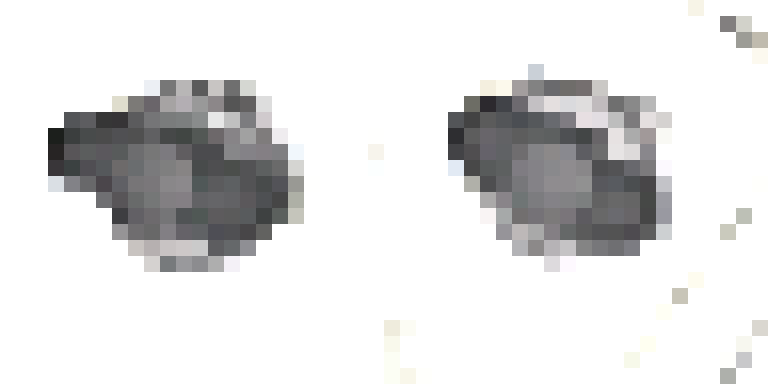

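```bash
python3 - <<'E'
from h import *
a=ray("top",(195.8,246.6),.104);b=ray("top",(246,256),.104)
print(a,b,(a+b)/2,np.linalg.norm(a-b),wpt(-.024,.05),wpt(.024,-.05))
v=(a-b);print(np.arctan2(v[1],v[0])-np.arctan2(100,-48))
c=a[:2]
j=YAW+.28
arm.command_gripper(.45,40)
p=.5*(a[:2]+wpt(-.024,.05)); print(p)
arm.reach([*p,.2],rot(j)); arm.move_straight([*p,.125],v=.12)
print(sensors.state()["time_s"],sensors.state()["finger_gap"])
save("top","t1",(150,190,290,300),5); save("side","s1",(150,130,300,260),5)
E
```

```text
[ 0.41569705 -0.18875945  0.104     ] [ 0.39856859 -0.29667209  0.104     ] [ 0.40713282 -0.24271577  0.104     ] 0.1092635435021798 [ 0.41517182 -0.18756878] [ 0.39722818 -0.29703122]
-0.6049319851832868
[ 0.41543443 -0.18816411]
2.9583 0.44678626125094817
```

View pics/s1.png

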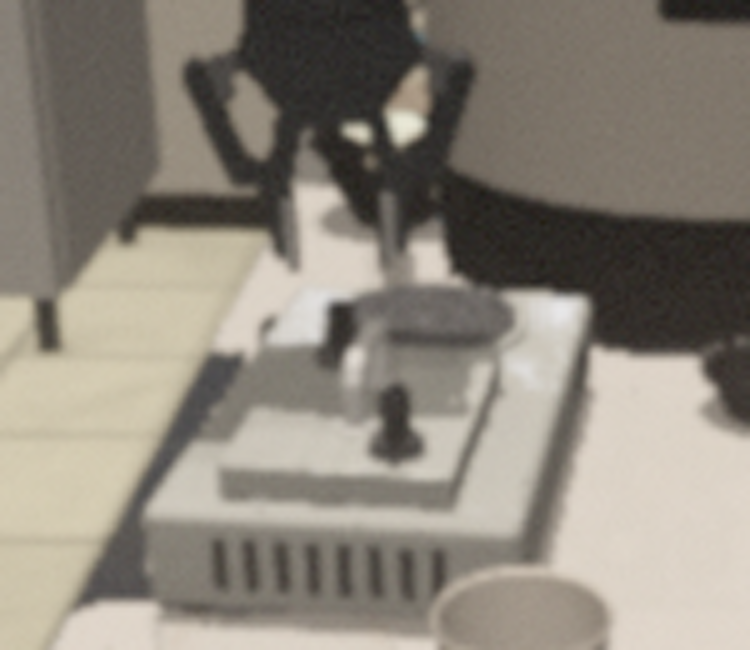

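View pics/t1.png

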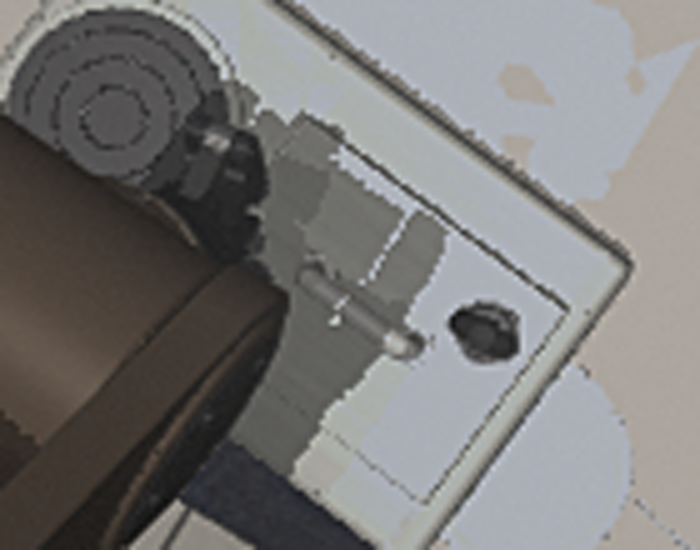

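Side view: the fingers at (285,260) and (395,270) straddle wing 1 at (338,330). I'll go down, grip and turn.

```bash
cat >> h.py <<'E'
def st(m=""):
    s=sensors.state(); R_=R.from_rotvec(s["tcp_rot"]).as_matrix()
    print(m,"t%.2f"%s["time_s"],"p",np.round(s["tool_pos"],4),"jaw %.3f"%np.arctan2(R_[1,1],R_[0,1]),"F",np.round(s["force"],1),"M",np.round(s["ft_torque"],2),"g %.3f"%s["finger_gap"])
    return s
E
python3 - <<'E'
from h import *
s=st(); p=s["tool_pos"][:2]
arm.move_straight([*p,.086],v=.06); st("down")
arm.command_gripper(0.0,50); s=st("grip")
z=s["tool_pos"][2]
for th in (.5,.75,1.0,1.25,1.4,1.5):
    arm.reach([*p,.086],rot(YAW+th)); st(th)
E
```

```text
t3.06 p [ 0.4157 -0.1884  0.1257] jaw -0.330 F [0.6 0.  0.4] M [0.03 0.01 0.  ] g 0.450
down t3.86 p [ 0.4158 -0.1885  0.086 ] jaw -0.330 F [-0.3  0.2  0.3] M [ 0.03  0.   -0.01] g 0.450
grip t4.22 p [ 0.4156 -0.1883  0.0862] jaw -0.330 F [-1.5  1.3  3.2] M [ 0.21  0.3  -0.03] g 0.099
0.5 t4.55 p [ 0.4161 -0.1885  0.0862] jaw -0.114 F [2.9 3.  2.8] M [ 0.42 -0.36  0.05] g 0.101
0.75 t4.90 p [ 0.4163 -0.1885  0.0862] jaw 0.136 F [4.6 3.4 3.2] M [ 0.63 -0.73 -0.01] g 0.103
1.0 t5.25 p [ 0.4162 -0.1885  0.0861] jaw 0.386 F [4.  3.8 3.5] M [ 0.57 -0.63  0.05] g 0.099
1.25 t5.60 p [ 0.4161 -0.1884  0.0861] jaw 0.636 F [3.2 4.8 3.2] M [ 0.71 -0.57  0.04] g 0.104
1.4 t5.87 p [ 0.416  -0.1883  0.0861] jaw 0.786 F [3.2 3.3 2.4] M [ 0.74 -0.59 -0.  ] g 0.099
1.5 t6.12 p [ 0.416  -0.1883  0.0861] jaw 0.886 F [3.5 5.8 3.4] M [ 0.78 -0.56  0.08] g 0.098
```

```bash
python3 - <<'E'
from h import *
s=st(); p=s["tool_pos"][:2]
arm.reach([.4154,-.1882,.086],rot(YAW+1.55)); st("1.55")
arm.command_gripper(.4); st("rel")
arm.move_straight([.4154,-.1882,.16],v=.15)
b=ray("top",(246,256),.104)[:2]; p=.5*(b+wpt(.024,-.05)); print(p)
arm.reach([*p,.16],rot(YAW+.2)); arm.move_straight([*p,.125],v=.12)
st(); save("top","t2",(150,190,290,300),5); save("side","s2",(150,130,300,260),5)
E
```

```text
t6.12 p [ 0.416  -0.1883  0.0861] jaw 0.886 F [3.5 5.8 3.4] M [ 0.78 -0.56  0.08] g 0.098
1.55 t6.37 p [ 0.4158 -0.1882  0.0861] jaw 0.936 F [2.9 4.2 3.1] M [ 0.66 -0.69  0.03] g 0.100
rel t6.73 p [ 0.4153 -0.1882  0.0859] jaw 0.939 F [-0.2 -0.   0.8] M [0.03 0.03 0.01] g 0.397
[ 0.39789839 -0.29685165]
 t8.88 p [ 0.398  -0.2966  0.125 ] jaw -0.409 F [ 0.2 -0.5  0.2] M [0.   0.02 0.04] g 0.400
```

View pics/s2.png

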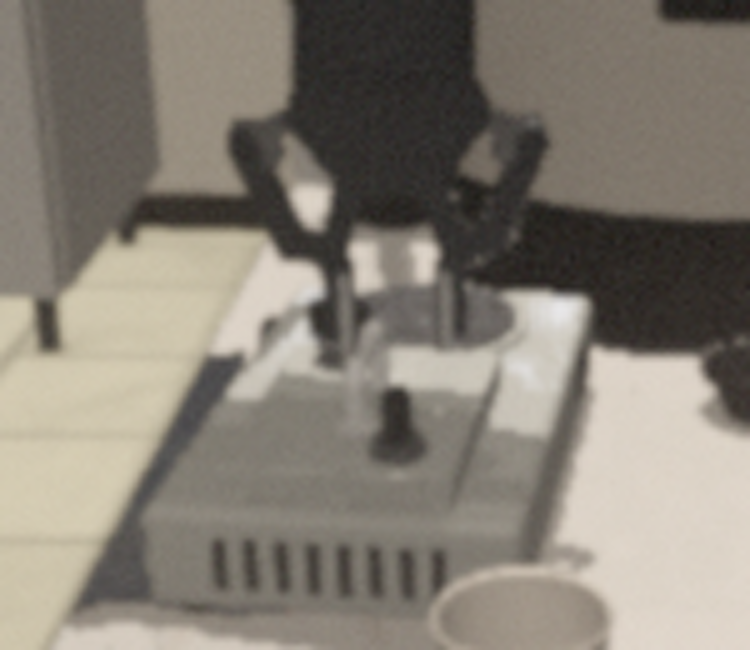

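View pics/t2.png

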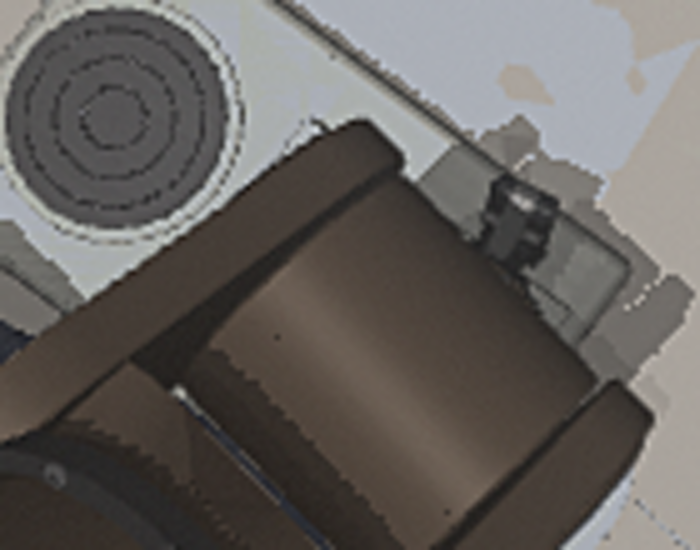

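Wing 1 now shows broadside at (338,330), so it has turned. The fingers at x=345 and 450 straddle wing 2 at (398,410). Same procedure for screw 2.

```bash
python3 - <<'E'
from h import *
p=np.array([.3979,-.2968])
arm.move_straight([*p,.086],v=.06); st("down")
arm.command_gripper(0.0,50); st("grip")
for th in (.5,.75,1.0,1.25,1.4,1.5,1.55):
    arm.reach([*p,.086],rot(YAW+th)); st(th)
arm.command_gripper(.4); st("rel")
arm.move_straight([*p,.17],v=.15)
h=wpt(0,0)
arm.move_j([-1.27,.491,1.559,0,1.092,-.1]); st()
save("top","t3",(150,190,290,300),5); save("side","s3",(150,130,300,260),5)
E
```

```text
down t9.78 p [ 0.398  -0.2969  0.0861] jaw -0.410 F [-1.1  0.3 -0.1] M [ 0.03  0.   -0.03] g 0.406
grip t10.11 p [ 0.3979 -0.2968  0.0863] jaw -0.410 F [-0.7  0.8  2.4] M [ 0.16  0.19 -0.07] g 0.102
0.5 t10.50 p [ 0.3979 -0.2968  0.0861] jaw -0.114 F [-0.8  0.8  2.8] M [0.2  0.1  0.04] g 0.101
0.75 t10.85 p [ 0.3979 -0.2968  0.0861] jaw 0.134 F [0.1 1.6 3.6] M [0.14 0.13 0.04] g 0.105
1.0 t11.20 p [ 0.3979 -0.2968  0.086 ] jaw 0.383 F [-0.6  1.6  3. ] M [0.16 0.16 0.06] g 0.107
1.25 t11.55 p [ 0.3979 -0.2968  0.086 ] jaw 0.632 F [-1.2  0.8  2.8] M [0.11 0.14 0.06] g 0.101
1.4 t11.82 p [ 0.3979 -0.2968  0.086 ] jaw 0.782 F [-0.2  1.6  2.8] M [0.15 0.1  0.09] g 0.098
1.5 t12.07 p [ 0.3979 -0.2968  0.086 ] jaw 0.883 F [-0.2  1.1  3.5] M [0.12 0.14 0.02] g 0.109
1.55 t12.32 p [ 0.3979 -0.2968  0.086 ] jaw 0.935 F [-0.8  1.3  2.7] M [0.13 0.11 0.07] g 0.104
rel t12.68 p [ 0.3979 -0.2968  0.0859] jaw 0.939 F [-0.4 -1.1  0.1] M [0.02 0.02 0.01] g 0.401
 t14.82 p [ 0.2474 -0.5735  0.2306] jaw -1.168 F [-0.2 -0.   0.6] M [-0.    0.01  0.02] g 0.398
```

View pics/t3.png

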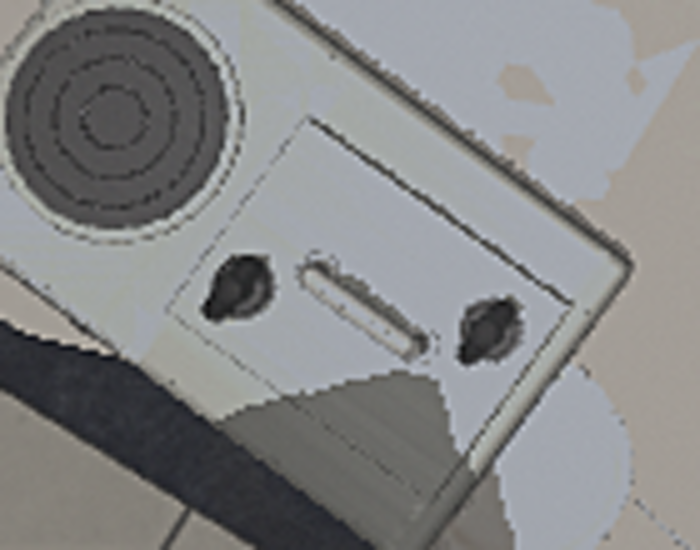

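View pics/s3.png

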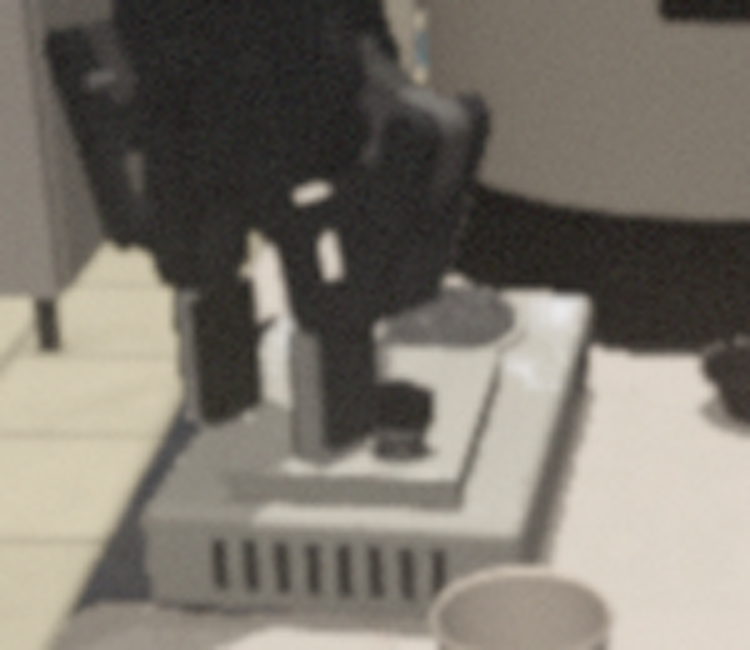

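Both wings now lie across the handle, at (238,288) and (490,330). The cover is still seated with its handle at (363,309). Now I'll grip the handle and lift slowly.

```bash
python3 - <<'E'
from h import *
h=C+X()*.0012; j=YAW
arm.reach([*h,.2],rot(j)); arm.move_straight([*h,.13],v=.15); arm.move_straight([*h,.089],v=.06); st("down")
arm.command_gripper(0.0,70); s=st("grip")
for z in (.091,.094,.100): arm.move_straight([*h,z],v=.03); st("lift")
save("top","t4",(150,190,290,300),5); save("side","s4",(150,130,300,260),5)
E
```

```text
down t17.76 p [ 0.4073 -0.243   0.0891] jaw -0.610 F [0.4 0.7 0.1] M [ 0.02 -0.01 -0.03] g 0.403
grip t18.12 p [ 0.4067 -0.2427  0.0894] jaw -0.610 F [-3.2  1.8  6.4] M [ 0.26  0.58 -0.02] g 0.087
lift t18.37 p [ 0.407  -0.2428  0.091 ] jaw -0.610 F [-0.8  0.2 -2.7] M [ 0.17  0.22 -0.05] g 0.090
lift t18.62 p [ 0.4071 -0.2429  0.0941] jaw -0.610 F [-1.4  1.3 -3.4] M [ 0.29  0.27 -0.01] g 0.086
lift t18.97 p [ 0.4072 -0.243   0.1002] jaw -0.610 F [-1.6  1.  -3.5] M [ 0.2   0.3  -0.02] g 0.088
```

View pics/s4.png

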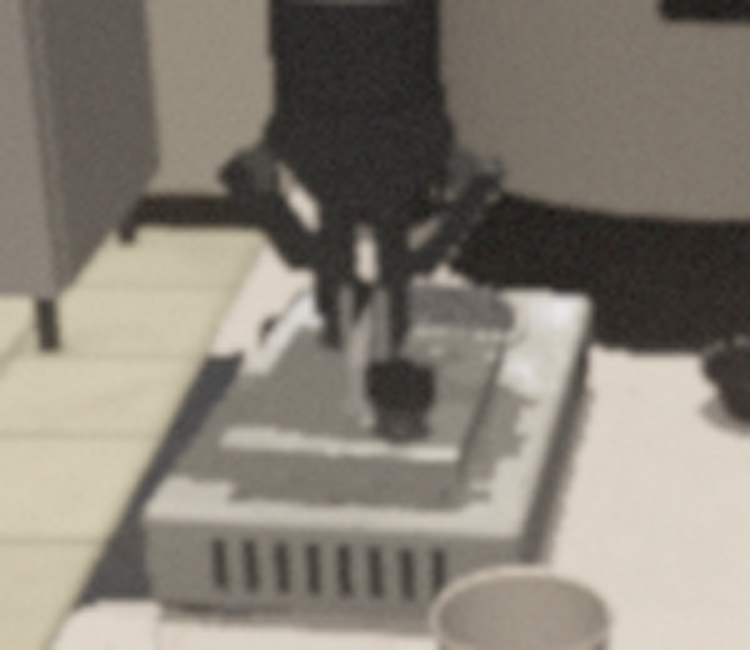

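The weight reads 3.5 N and the cover is lifting level and free. Now I'll carry it to the worktop behind the warmer.

```bash
python3 - <<'E'
from h import *
h=C+X()*.0012; t=wpt(.163,-.005); print(t)
arm.move_straight([*h,.155],v=.12); arm.move_straight([*t,.155],v=.15); arm.move_straight([*t,.06],v=.1); st()
arm.move_straight([*t,.036],v=.05); st()
z=.036
while z>.0265:
    z-=.0015; arm.move_straight([*t,z],v=.03); s=st("z%.4f"%z)
    if s["force"][2]>1.5: break
save("side","s5",(130,120,330,270),4)
E
```

```text
[ 0.53693829 -0.33977564]
 t22.01 p [ 0.5372 -0.34    0.0607] jaw -0.610 F [-0.3  0.1 -4.9] M [-0.07  0.01  0.06] g 0.087
 t22.64 p [ 0.5369 -0.3398  0.0358] jaw -0.610 F [-0.2 -0.8 -3.9] M [ 0.06 -0.   -0.03] g 0.086
z0.0345 t22.89 p [ 0.537  -0.3398  0.0346] jaw -0.610 F [-0.4 -0.8 -4.6] M [-0.01 -0.   -0.  ] g 0.088
z0.0330 t23.14 p [ 0.5369 -0.3398  0.033 ] jaw -0.610 F [-0.1 -0.3 -4.5] M [-0.04  0.01 -0.03] g 0.089
z0.0315 t23.39 p [ 0.5369 -0.3397  0.0314] jaw -0.610 F [ 0.1 -1.2 -4.3] M [-0.04  0.02  0.02] g 0.086
z0.0300 t23.64 p [ 0.5369 -0.3397  0.0299] jaw -0.610 F [ 0.5  0.5 -3.8] M [ 0.02 -0.   -0.03] g 0.087
z0.0285 t23.89 p [ 0.537  -0.3398  0.0295] jaw -0.610 F [-2.4  2.2  6.5] M [ 0.31  0.49 -0.01] g 0.086
```

View pics/s5.png

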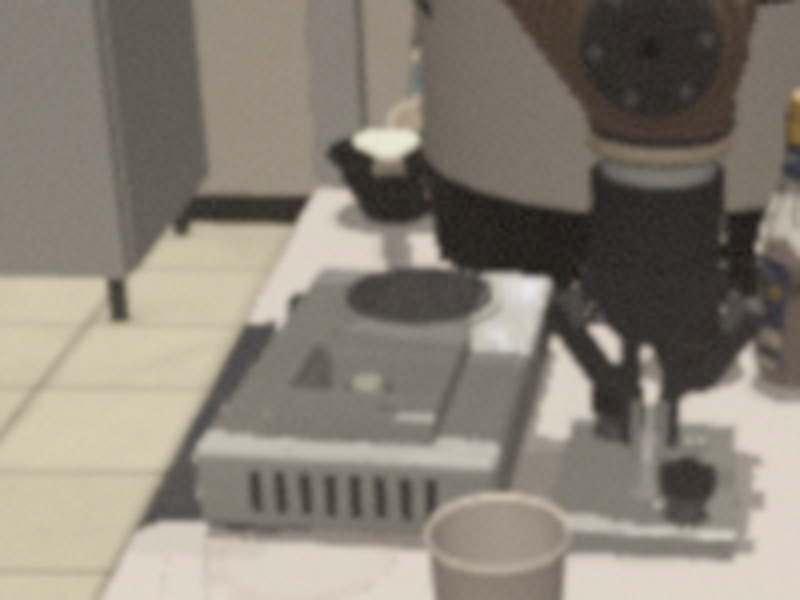

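The cover is down flat at (650,510); contact came at TCP z=0.0295, as predicted. The white button shows at (368,382). I'll release and look.

```bash
python3 - <<'E'
from h import *
arm.command_gripper(.4); s=st("rel"); p=s["tool_pos"][:2]
arm.move_straight([*p,.15],v=.12)
arm.command_gripper(0.0,40)
arm.reach([.27,-.55,.23],rot(YAW)); st()
save("top","t6",(150,150,310,270),5); save("side","s6",(150,120,350,270),4)
im=cv2.imread("pics/t6_raw.png"); hsv=cv2.cvtColor(im,cv2.COLOR_BGR2HSV)
b=im[225:275,195:250]; cv2.imwrite("pics/t6b.png",cv2.resize(b,None,fx=12,fy=12,interpolation=cv2.INTER_NEAREST))
E
```

```text
rel t24.32 p [ 0.537  -0.3398  0.0285] jaw -0.610 F [ 0.7 -0.4  0.3] M [-0.05 -0.02 -0.08] g 0.401
 t27.23 p [ 0.2709 -0.5494  0.2297] jaw -0.609 F [ 0.4  0.8 -0.7] M [ 0.03 -0.01  0.03] g -0.001
```

View pics/t6.png

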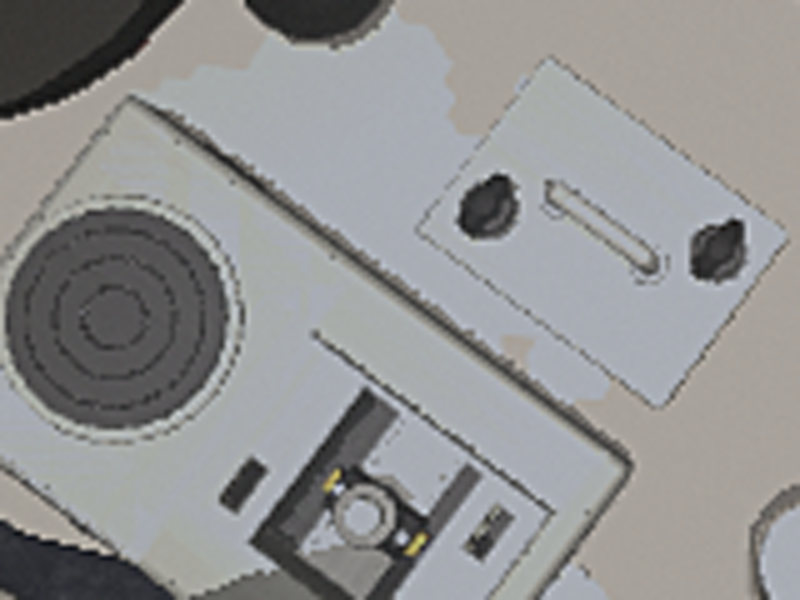

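View pics/t6b.png

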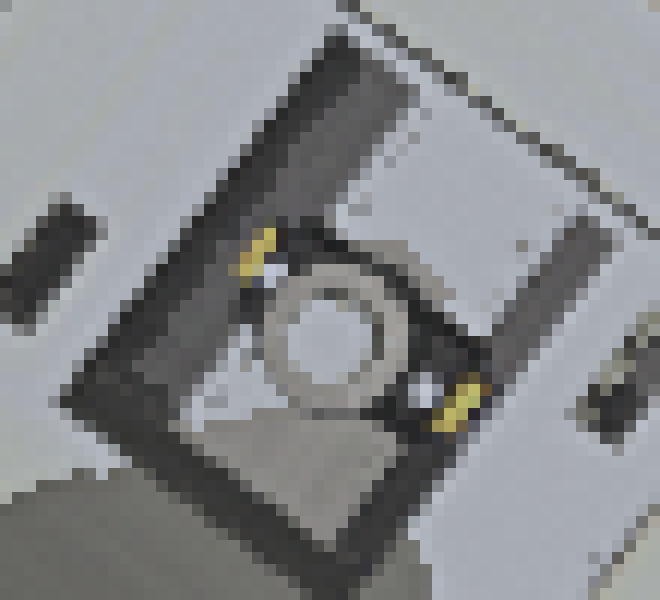

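View pics/s6.png

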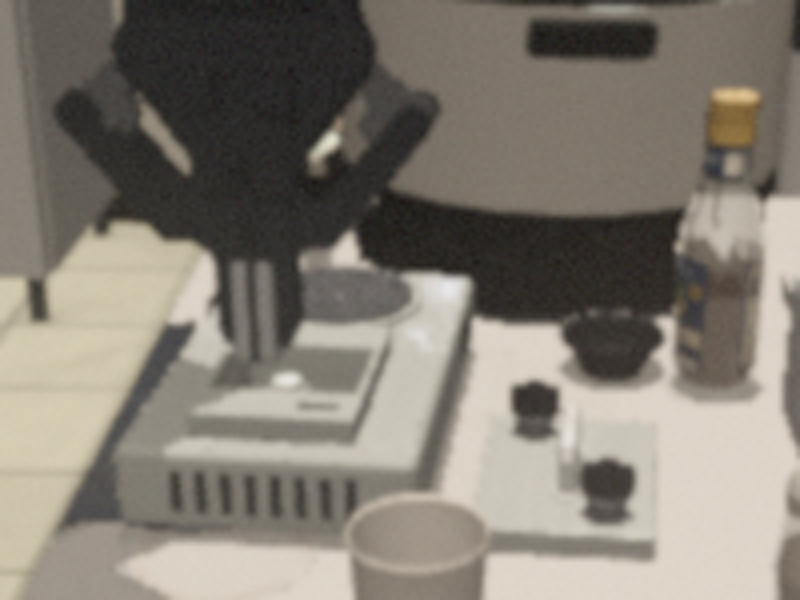

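The cover is flat and clear of everything. The white cap centres at about px (222.0,252.7) in top and (221.9,214.9) in side. I'll cross-check by rays, then press with the fingers shut.

```bash
python3 - <<'E'
from h import *
b=ray("top",(222,252.7),.0655); b2=ray("side",(221.7,214.7),.0655); print(b,b2)
for q in(b,b2): d=q[:2]-C; print("well-frame",d@X(),d@Yv())
d=b[:2]-C; p=C+X()*(d@X())+Yv()*(.5*(d@Yv()))
print(p)
arm.reach([*p,.16],rot(YAW)); arm.move_straight([*p,.085],v=.12); arm.move_straight([*p,.068],v=.04); st()
save("side","s7",(150,120,350,270),4)
z=.068
while z>.0575:
    z-=.001; arm.move_straight([*p,z],v=.02); s=st("z%.4f"%z)
    if s["force"][2]>25: break
E
```

```text
[ 0.40238404 -0.23916191  0.0655    ] [ 0.40210023 -0.242091    0.0655    ]
well-frame -0.004925451183103924 0.0003860891818576588
well-frame -0.0034800963184190197 -0.002177323198406279
[ 0.40227345 -0.23932014]
 t29.98 p [ 0.4022 -0.2393  0.0678] jaw -0.610 F [ 0.4  0.4 -0.5] M [ 0.01 -0.05  0.02] g -0.003
z0.0670 t30.27 p [ 0.4023 -0.2393  0.0671] jaw -0.610 F [ 0.1 -1.1 -0.3] M [ 0.02 -0.03 -0.05] g -0.003
z0.0660 t30.52 p [ 0.4022 -0.2393  0.066 ] jaw -0.610 F [ 0.2 -0.7 -0.3] M [-0.07 -0.04  0.01] g 0.001
z0.0650 t30.77 p [ 0.4024 -0.2394  0.0651] jaw -0.610 F [-0.4  0.1  3.1] M [ 0.02  0.04 -0.02] g 0.001
z0.0640 t31.02 p [ 0.4023 -0.2393  0.064 ] jaw -0.610 F [0.4 0.6 2.3] M [-0.03 -0.01 -0.  ] g -0.001
z0.0630 t31.27 p [ 0.4022 -0.2393  0.0628] jaw -0.610 F [ 1.7 -0.   1.1] M [-0.02 -0.04  0.01] g 0.001
z0.0620 t31.52 p [ 0.4022 -0.2393  0.0619] jaw -0.610 F [-0.5  0.2 -0.1] M [ 0.   -0.03 -0.05] g 0.002
z0.0610 t31.77 p [ 0.4023 -0.2393  0.0609] jaw -0.610 F [ 0.3 -0.   0.2] M [ 0.01 -0.06 -0.06] g 0.000
z0.0600 t32.02 p [ 0.4023 -0.2393  0.0599] jaw -0.610 F [-0.1  0.  -0.2] M [ 0.    0.03 -0.01] g -0.005
z0.0590 t32.27 p [ 0.4023 -0.2394  0.0595] jaw -0.610 F [-1.8  1.6  9.2] M [0.14 0.25 0.02] g -0.001
z0.0580 t32.52 p [ 0.4024 -0.2394  0.0593] jaw -0.610 F [-5.   3.3 25.3] M [0.48 0.73 0.03] g -0.002
```

View pics/s7.png

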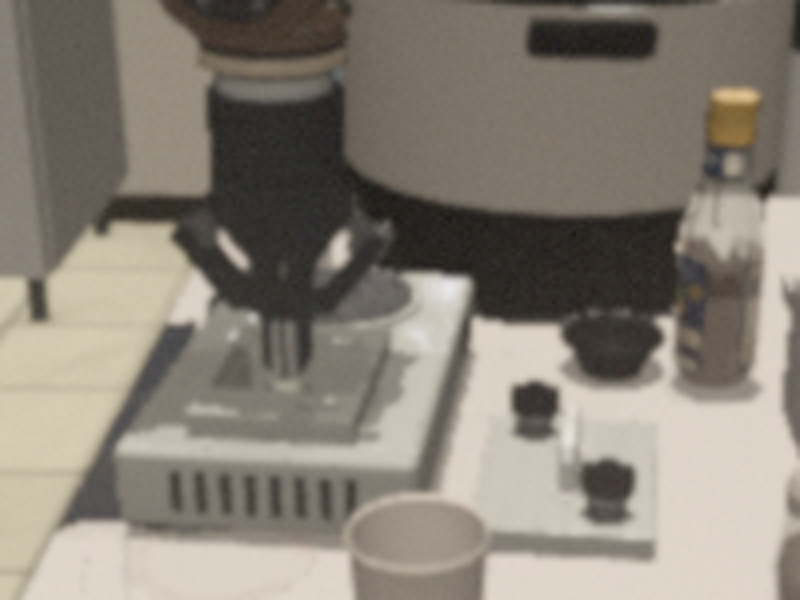

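The force snapped through at half travel and bottomed at z≈0.0595, which is the full 6 mm. I'll retreat and verify.

```bash
python3 - <<'E'
from h import *
p=[.4023,-.2393]
arm.move_straight([*p,.075],v=.05); arm.move_straight([*p,.18],v=.15)
arm.reach([.27,-.55,.23],rot(YAW)); st()
save("top","t8",(150,130,350,280),4); save("side","s8",(150,120,350,270),4)
a=cv2.imread("pics/top0.png").astype(int);b=cv2.imread("pics/t8_raw.png").astype(int)
print("bowl diff",abs(a-b)[120:162,192:232].mean(),"cup",abs(a-b)[245:282,298:332].mean(),"tongs",abs(a-b)[195:245,323:405].mean())
E
```

```text
t35.16 p [ 0.2707 -0.549   0.2297] jaw -0.609 F [0.2 0.4 0.4] M [-0.05  0.02  0.  ] g -0.002
bowl diff 2.8323412698412698 cup 4.044515103338632 tongs 4.510813008130081
```

View pics/t8.png

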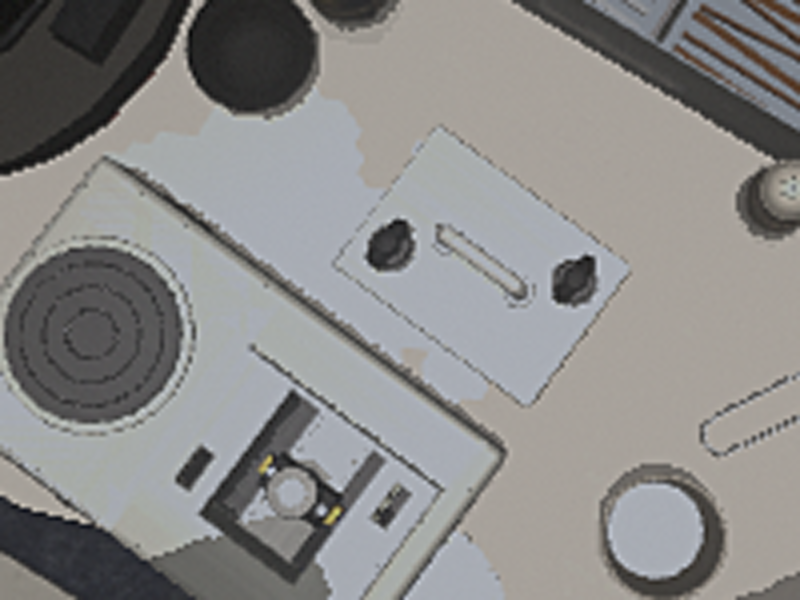

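View pics/s8.png

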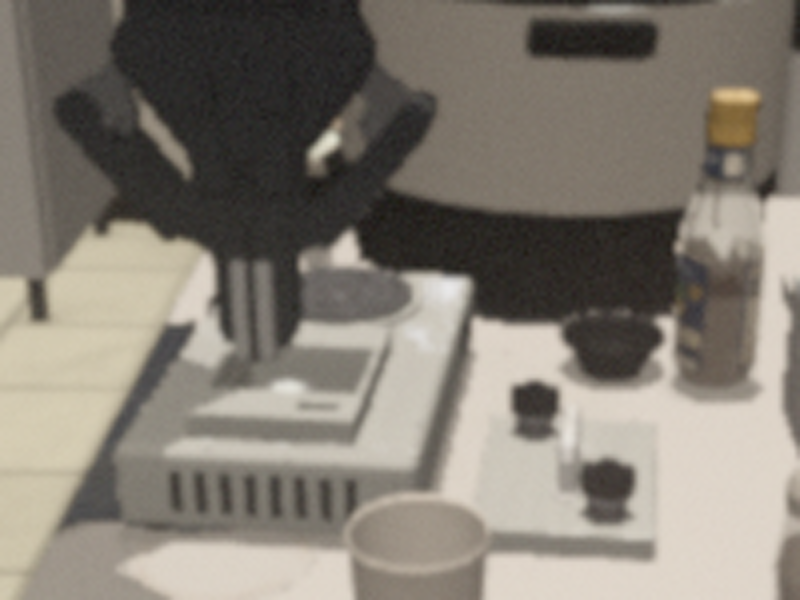

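In side view the button's cap has dropped from row 380 to about 387, which fits 6 mm, and it stays in. The cover lies flat with its wings across the handle, and the bystanders look unmoved. Handing in.

```bash
python3 - <<'E'
from h import *
ticket.sign_off(); st()
E
```

```text
the job is handed in; nothing more can be done
the job is handed in; nothing more can be done
```

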